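Park the camera carriage round the bend

ROBOT

A 6-joint arm with a two-finger parallel gripper is mounted at the origin on the work surface. World frame = base frame: x ahead of the robot, y to its left, z up, the work surface at z = 0. Lengths are in m, angles in rad, forces in N, time in s.
With the tool pointing down it reaches from about 0.35 to 0.775 m from the base axis. Payload 5.5 kg.
Tool frame: the origin (TCP) lies where the fingers leave the gripper's body, on its centre line; the fingertips stand 73 mm ahead of it and the grasp point (between the pads) lies 54 mm ahead of it; z points along the fingers, y is the line along which they close (so a half turn about z gives the same grasp; the last joint's range is limited). The gripper opens to 85 mm and grips with 20 to 120 N. Pads are 22 mm wide; open, the fingers measure 114 mm over their backs; the gripper's body (76 mm by 85 mm) begins 54 mm behind the grasp point. The pads swing forward as they close: fully open they stand 13 mm farther back than shut.
Start: joints at [1.125, 0.313, 0.046, 1.304, 0, 1.431], TCP at [0.173, 0.548, 0.304] pointing down, gripper open.
Joint ranges: [-2.76, 2.76], [-0.86, 1.69], [-1.03, 1.26], [-2.2, 2.34], [-1.47, 1.5], [-3.14, 3.14]. Speed limits (rad/s): [2.57, 2.57, 3.14, 3.14, 3.14, 3.14].

INTERFACE

Orientations are given as a unit quaternion [x, y, z, w].
In Python, from workcell import ctrl gives the robot as it stands.
- The arm moves only by the shell command python3 -m creep 'ROWS'. ROWS is JSON, a list of rows, each a list of 7 numbers: the shift along the world's x, y, z in units of 50 mm (1.0 is 50 mm), then the turn, a rotation vector about the world's x, y, z in units of 8 degrees (1.0 is 8 degrees), then the finger opening in mm, from 0 to 85.4. In form: [[x, y, z, wx, wy, wz, hand], ...]. A call has exactly 5 rows; each row is the pose to reach, as a shift and turn from the pose commanded when the call began; what a row does not reach only later rows make up. A row lasts 1/10 s, in which the tool goes at most 50 mm and 8.59 degrees, less where a joint would pass 70% of its speed; a pose out of reach is approached as far as the arm can. A call with a gripper value outside its range is refused whole. The fingers move at their own pace and stop on an object; the grip force is fixed at half the most. Time passes only in rows, so rows that repeat a pose let the fingers close, or fill a call up. It gives the time, the measured TCP pose, the force, the opening and the grip force at its end, in the units of the state.
- ctrl.get_state(): the state, without advancing time (a new reading comes with each control period).
- ctrl.grab_frame(name): name is "side" or "top"; returns a dict with "img" (400x640x3 uint8, blue, green, red), "intrinsics" (3x3 intrinsics, pixels), "world_from_camera" (4x4, takes a point from camera to world coordinates). Camera axes: x right, y down, z forward; pixel columns grow to the right and rows downward; lengths in m; the calibration is good to about 2 mm. A picture is of the moment at which its call begins. There is no depth.
- ctrl.finish_job(): hands the job in; it is judged then, once.
The state is a dict: "clock": time; "q": joint angles; "joint_velocities": joint speeds; "effort": joint torques, N m; "tool_pos": TCP position; "tool_rot": TCP orientation; "force": force on the tool from outside, world axes, zero at the start; "moment": the same for the moment, N m; "finger_gap": finger opening in m; "grip_force": force on a finger pad.
Only numpy, scipy, OpenCV 4.12 (cv2) and the standard library are available. Lean on these libraries where they do the work, as an engineer would, in place of code of your own. Each camera call takes 0.05 s, during which the arm holds its last target. There are 200 camera calls.

TASK

Slide the wooden camera carriage along its plywood guide, round the bend, and press it firmly but gently (around 10 N) up against the end stop without jamming it or forcing it against the rails (stay well under 20 N). Then, with the carriage left there against the stop, swing the steel keeper bar fully across the channel behind it. Leave the ink jar, mug and eraser alone.

Things in the scene. Friction and masses are not known exactly. Their poses are not given: they have to be found in the camera images.
- guide: Plywood board, x -125..125, y -135..195, 8 mm thick, with an L-shaped waxed channel 38 mm wide between wooden rails 8 thick, 20 high (tops 28 mm over the desk). Origin: desk level, centre of the bend. Channel centre line: along +x at y -90 from x -118 (closed end) to 0, left round a quarter circle of radius 90 about the origin to (90, 0), then along +y at x 90 to y 185. z up.
- carriage: Pale wooden block 60 x 32 x 32 mm, corners rounded 6 mm, about 0.45 kg, with an upright round stud (24 mm diameter, 34 tall, top 66 mm over the underside) at its centre. Loose on the board, in the channel's first leg. Origin: centre of underside; x along its length, forward. Side play 3 mm each way, half that in the bend, where it must turn with the channel; wedges if held askew or clamped rigidly.
- stop: Dark rigid wooden end stop in the channel's second leg (place varies), 36 wide, 32 mm high over the board. Origin: on the face the carriage meets, channel centre line, top of the 8 mm board; y along the channel, away from the carriage, which fully home has its origin at x 0, y -30 mm. Beside the channel its bracket, 21 mm high, x -73..-47, y -83..22, carries the keeper.
- keeper (a joint): Angle of the keeper, a steel bar 14 wide, 22 to 34 mm over the board, turning on an upright pin at x -60, y -70 mm of the stop's frame, reaching 82 mm. 0: open, beside the channel, pointing along the stop's -y; grows anticlockwise from above; 1.571 (end of travel): across the channel along the stop's +x, 3 mm behind a carriage fully home. Stays where left (0.04 N m friction).
- keeper_peg (a point): Top of the upright steel peg (12 mm diameter, 38 tall, standing on the keeper bar, 45 mm from its pin) by which the keeper is turned; 80 mm above the desk.
- ink_jar: Closed ink jar 44 mm diameter, 55 mm high, standing on the guide board inside the bend. Bystander. Origin: centre of its underside.
- mug: White ceramic mug 80 mm diameter, 90 mm high, left of the guide. Bystander. Origin: centre of its underside.
- eraser: White eraser 55 x 24 x 14 mm, right of the guide. Bystander. Origin: centre of its underside.
There are look-alikes about, which are no part of the job. What is shaped like the carriage but blue is not meant.

How it is judged:
On the way, in this order (a step that is already met when the one before it is completed fails the run):
1. the carriage has been pushed round the bend, down in the channel (y of carriage in the frame of guide above 0.01 m and x of carriage in the frame of guide above 0.08 m and z of carriage in the frame of guide below 0.014 m), for 0.1 s.
2. the carriage is pressed against the stop with at least 6 N, the keeper still open (contact force between carriage and stop above 6 N and value of joint keeper below 0.8 rad and y of carriage in the frame of stop above -0.0325 m), for 0.3 s.
At the end, for the whole second after the job is handed in: The carriage stands flat in the channel with its leading end within 4 mm of the stop, at rest and released, and the keeper is swung across behind it (angle over 1.45 rad) (y of carriage in the frame of stop between -0.034 and -0.027 m and x of carriage in the frame of stop between -0.005 and 0.005 m and z of carriage in the frame of stop below 0.003 m and angle between carriage's own z axis and vertical below 0.05 rad and value of joint keeper above 1.45 rad and linear speed of carriage below 0.01 m/s); the robot touches nothing.
It fails at once if the carriage is forced against the guide (over 20 N: jammed or pressed into rails or board) (contact force between carriage and guide above 20 N).
It fails at once if the carriage is rammed against the stop (over 18 N) (contact force between carriage and stop above 18 N).
It fails at once if the carriage is lifted out of the channel or tipped (z of carriage in the frame of guide above 0.02 m or angle between carriage's own z axis and vertical above 0.2 rad).
It fails at once if the ink jar, mug or eraser is disturbed (distance of any of ink_jar, mug, eraser from where it was at the start of the episode above 0.015 m).
It also fails if it takes over 66 s, if anything falls off the work surface, if the arm or the gripper's body presses on something with over 40 N, if the wrist force passes 120 N, or if a joint passes its speed limit or range.

## Working session

There is one attempt and no reset: what is moved stays moved. The work goes in short steps, Python scripts to look and compute and a shell command to move; the robot and the scene stay as the last step left them, time stands still between calls to the robot, and variables do not carry over. Pictures are saved under pics/ and viewed, at most 10 in all, crops included, and the job is handed in when it is done.

```bash
mkdir -p pics; ls; python3 - <<'E'
from workcell import ctrl
import cv2,numpy as np
s=ctrl.get_state();print(s)
for n in("top","side"):
    f=ctrl.grab_frame(n);cv2.imwrite(f"pics/{n}0.png",f["img"]);print(n,f["intrinsics"],np.round(f["world_from_camera"],4))
E
```

```text
pics
{'clock': 0.0, 'q': array([1.12540166e+00, 3.14030782e-01, 4.49661477e-02, 1.30358535e+00,
       8.53150399e-07, 1.43118141e+00]), 'joint_velocities': array([-1.04066734e-03, -3.76354750e-05,  9.54965174e-04, -2.79500224e-03,
        1.51206283e-04, -5.03975824e-04]), 'effort': array([-1.02348866e-03, -4.80628252e+01,  2.98531616e+01,  1.91325950e-02,
       -3.53770774e-04,  2.69994608e-06]), 'tool_pos': array([0.17294903, 0.54797754, 0.30298621]), 'tool_rot': array([ 1.52294866e-01,  9.88334667e-01, -8.87339590e-04, -2.67661320e-04]), 'force': array([-0.89595299, -0.36467026, -0.22788696]), 'moment': array([ 0.04074056, -0.06777994, -0.00848315]), 'grip_force': 0.0, 'finger_gap': 0.0851668730764951}
top [[461.33601036   0.         324.67545013]
 [  0.         461.33601036 197.40013698]
 [  0.           0.           1.        ]] [[ 0.0165 -0.9978  0.0646  0.4432]
 [-0.9998 -0.0169 -0.0053  0.0087]
 [ 0.0064 -0.0645 -0.9979  1.3946]
 [ 0.      0.      0.      1.    ]]
side [[445.88187774   0.         318.84950823]
 [  0.         445.88187774 208.36063577]
 [  0.           0.           1.        ]] [[ 0.9595 -0.1545  0.2355  0.2011]
 [-0.2816 -0.5231  0.8044 -1.0737]
 [-0.0011 -0.8381 -0.5455  0.798 ]
 [ 0.      0.      0.      1.    ]]
```

View pics/top0.png

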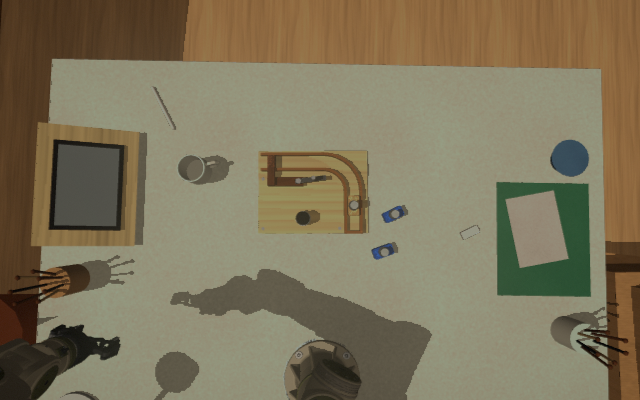

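View pics/side0.png

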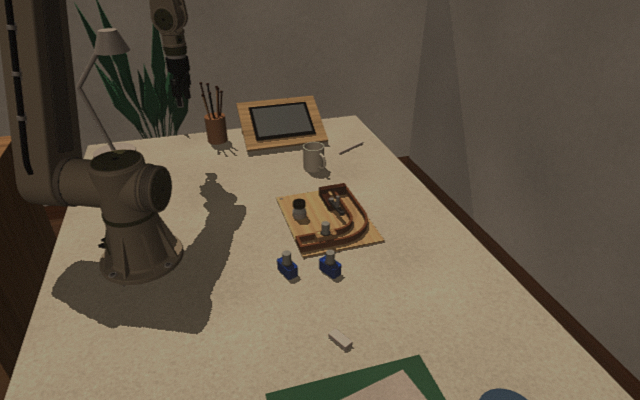

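The top view shows the guide at (258..369, 150..234), with guide x up the image and guide y to the left. Candidates for the carriage are the pale block in the channel at (355,205) and the blue look-alikes at (395,213) and (384,251). By the description it is the pale one in the channel. The eraser is at (470,232), the mug at (192,168) and the jar at (305,218). I'll check with a close crop.

```bash
python3 - <<'E'
import cv2
a=cv2.imread("pics/top0.png")[140:245,250:415];a=cv2.resize(a,None,fx=4.8,fy=4.8,interpolation=cv2.INTER_CUBIC)
cv2.imwrite("pics/c1.png",cv2.convertScaleAbs(a,alpha=1.4))
b=cv2.imread("pics/side0.png")[175:285,265:395];b=cv2.resize(b,None,fx=5,fy=5,interpolation=cv2.INTER_CUBIC)
cv2.imwrite("pics/c2.png",cv2.convertScaleAbs(b,alpha=1.6))
E
```

```text
(no output)
```

View pics/c1.png

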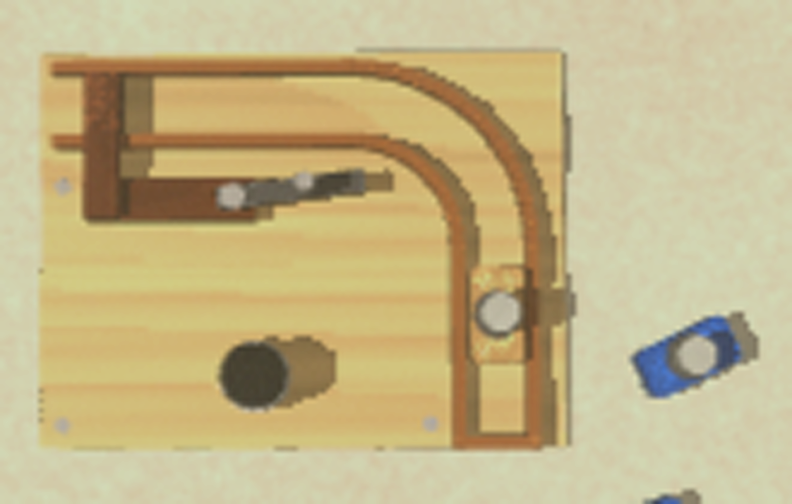

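View pics/c2.png

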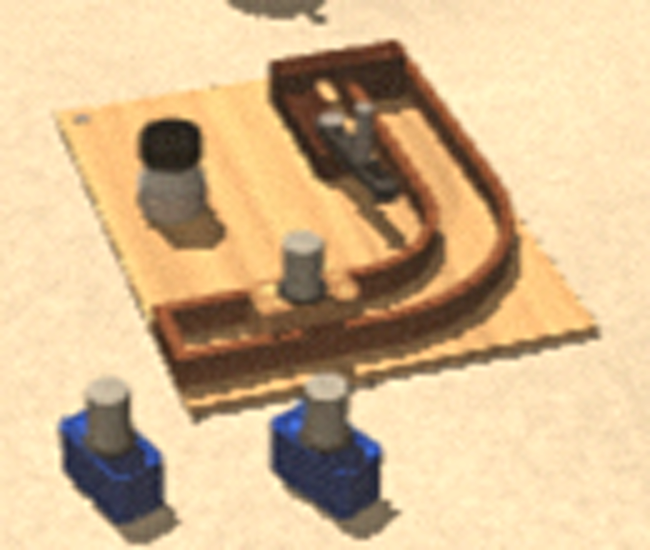

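The crop (4.8x, offset (250,140)) confirms the pale block with its stud top at crop (499,313). Other crop positions:
- Board corners: about (40,52), (563,50), (568,447), (40,447)
- Stop face: about x 122
- Keeper pin: (232,196)
- Peg top: (303,182)

I'll turn these into positions.

```bash
cat >h.py <<'E'
import numpy as np,cv2
from workcell import ctrl
from scipy.spatial.transform import Rotation as R
def ray(f,u,v,z):
    K=f["intrinsics"];T=f["world_from_camera"]
    d=T[:3,:3]@np.linalg.solve(K,[u,v,1]);o=T[:3,3]
    return (o+d*(z-o[2])/d[2])[:2]
E
python3 - <<'E'
from h import *
f=ctrl.grab_frame("top")
c=lambda x,y,z:ray(f,(x+.5)/4.8-.5+250,(y+.5)/4.8-.5+140,z)
P=np.array([c(40,52,.008),c(563,50,.008),c(567,447,.008),c(40,447,.008)])
G=np.array([[125,195],[125,-135],[-125,-135],[-125,195]])/1e3
print(P)
# similarity-free rigid fit
a=P-P.mean(0);g=G-G.mean(0);th=np.arctan2((g[:,0]*a[:,1]-g[:,1]*a[:,0]).sum(),(g*a).sum())
M=np.array([[np.cos(th),-np.sin(th)],[np.sin(th),np.cos(th)]]);t=P.mean(0)-M@G.mean(0)
print("th",np.degrees(th),"origin",t,"res",(P-(G@M.T+t))*1e3)
for n,x,y,z in(("stud",499,313,.074),("peg",303,182,.080),("pin",232,196,.05),("face",123,110,.04),("rail inner y-",449,380,.028),("rail outer",541,380,.028),("rail outer x+",250,60,.028),("rail inner x",250,147,.028),("end",495,447,.028),("jar",254,375,.063)):
    p=c(x,y,z);print(n,p,"guide",(M.T@(p-t)*1e3).round(1))
s=ctrl.get_state();print(R.from_quat(s["tool_rot"]).as_matrix().round(3))
E
```

```text
[[ 0.67203439  0.20578361]
 [ 0.67912183 -0.12439675]
 [ 0.42896091 -0.12955575]
 [ 0.42354882  0.19935978]]
th 1.1754377138615626 origin [0.5515319  0.00780404] res [[-0.47101623  0.45638444]
 [-0.15313216  0.20657688]
 [-0.36666348  0.17603224]
 [ 0.99081187 -0.83899356]]
stud [ 0.50877085 -0.08150462] guide [-44.6 -88.4]
peg [0.5847177  0.03682334] guide [33.8 28.3]
pin [0.57862533 0.0805858 ] guide [28.6 72.2]
face [0.63164727 0.14926441] guide [ 83.  139.8]
rail inner y- [ 0.46917179 -0.05431662] guide [-83.6 -60.4]
rail outer [ 0.47011677 -0.11108099] guide [ -83.8 -117.2]
rail outer x+ [0.66601214 0.07229057] guide [115.8  62.1]
rail inner x [0.61157211 0.07121576] guide [61.3 62.2]
end [ 0.42843684 -0.08321458] guide [-124.9  -88.5]
jar [0.46955733 0.06449318] guide [-80.8  58.4]
[[-0.954  0.301 -0.001]
 [ 0.301  0.954 -0.001]
 [ 0.    -0.001 -1.   ]]
```

```bash
for i in 1 2 3 4; do python3 -m creep '[[0.2,-0.4,0,0,0,-0.4,32],[0.6,-1.1,0,0,0,-0.9,32],[0.98,-1.85,0,0,0,-1.4,32],[1.36,-2.55,0,0,0,-1.8,32],[1.68,-3.15,0,0,0,-2.23,32]]'; done; python3 -c "
from h import *
s=ctrl.get_state();r=R.from_quat(s['tool_rot']).as_matrix();print(s['clock'],s['tool_pos'],r.round(3),s['q'],np.degrees(np.arctan2(r[1,1],r[0,1])))"
```

```text
clock: 0.65
tool_pos: [0.2575, 0.3891, 0.3037]
tool_rot: [0.305, 0.952, -0.0, 0.0]
force: [0.5, 0.5, 0.1]
finger_gap: 0.032
grip_force: 0.0
clock: 1.15
tool_pos: [0.3415, 0.2317, 0.3038]
tool_rot: [0.449, 0.894, 0.0, 0.0]
force: [0.6, 1.3, 1.0]
finger_gap: 0.0322
grip_force: 0.0
clock: 1.65
tool_pos: [0.4257, 0.074, 0.3038]
tool_rot: [0.582, 0.813, 0.0, 0.0]
force: [0.6, 0.4, -0.1]
finger_gap: 0.0319
grip_force: 0.0
clock: 2.15
tool_pos: [0.5098, -0.0836, 0.3036]
tool_rot: [0.701, 0.713, -0.0, 0.0]
force: [0.9, -0.2, 0.6]
finger_gap: 0.0318
grip_force: 0.0
2.15 [ 0.50976199 -0.08358727  0.30362816] [[-0.016  1.     0.   ]
 [ 1.     0.016 -0.   ]
 [-0.     0.    -1.   ]] [-3.18011167e-01  1.99955234e-01 -1.04320061e-01  1.26651154e+00
 -2.08146869e-05  1.23659909e+00] 0.9273933200439902
```

```bash
python3 -m creep '[[0,0,-0.6,0,0,0,32],[-0.02,0.04,-1.3,0,0,0.03,32],[-0.02,0.04,-2,0,0,0.03,32],[-0.02,0.04,-2.7,0,0,0.03,32],[-0.02,0.04,-2.9,0,0,0.03,32]]'; python3 - <<'E'
from h import *
A=ctrl.grab_frame("side")["img"][160:280,260:400];B=ctrl.grab_frame("top")["img"][140:245,250:415]
A=cv2.resize(A,(560,480),interpolation=cv2.INTER_CUBIC);cv2.imwrite("pics/c3.png",cv2.convertScaleAbs(A,alpha=1.6))
E
```

```text
clock: 2.65
tool_pos: [0.5056, -0.0789, 0.1552]
tool_rot: [0.699, 0.715, -0.002, -0.003]
force: [-0.6, 0.7, -0.2]
finger_gap: 0.0319
grip_force: 0.0
```

View pics/c3.png

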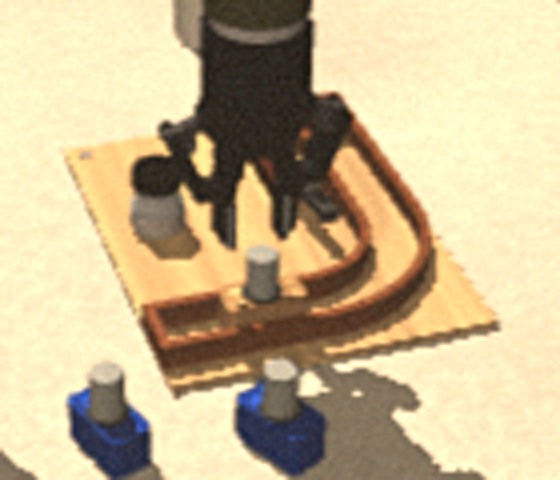

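The side crop shows the fingertips at about (228,247) and (284,236), straddling the stud top at about (262,255), slightly left of centre. I'll work out the tip height and the centring.

```bash
python3 - <<'E'
from h import *
s=ctrl.get_state();print(s["tool_pos"],s["tool_rot"],s["force"])
f=ctrl.grab_frame("side");K=f["intrinsics"];Ti=np.linalg.inv(f["world_from_camera"])
o=lambda x,y:((x+.5)/4-.5+260,(y+.5)/4-.5+160)
print("stud side",ray(f,*o(262,254),.074))
x,y,_=s["tool_pos"]
for z in(.08,.085,.09,.095,.1):
    p=K@(Ti@[x,y,z,1])[:3];p/=p[2];print(z,(p[:2]-[260,160])*4)
    for dx in(-.023,.023):
        p=K@(Ti@[x+dx,y,z,1])[:3];p/=p[2];print("   ",(p[:2]-[260,160])*4)
E
```

```text
[ 0.50694366 -0.07926177  0.15753735] [ 0.69865946  0.71545176 -0.00085943 -0.00173254] [-0.14397098  0.03127409  0.0854451 ]
stud side [ 0.50907305 -0.08458776]
0.08 [255.47919857 241.9097991 ]
    [224.28127722 247.15635645]
    [286.41081051 236.70802702]
0.085 [255.51480941 236.08666319]
    [224.24926759 241.31949618]
    [286.51288978 230.89859454]
0.09 [255.55057463 230.2382811 ]
    [224.21711858 235.4572208 ]
    [286.6154097  225.06408325]
0.095 [255.58649526 224.36448828]
    [224.18482928 229.56936396]
    [286.71837316 219.20433039]
0.1 [255.62257229 218.46511875]
    [224.15239877 223.65575785]
    [286.82178302 213.31917182]
```

```bash
python3 -m creep '[[0.02,-0.05,0,0,0,0,32],[0.02,-0.05,-0.2,0,0,0,32],[0.02,-0.05,-0.45,0,0,0,32],[0.02,-0.05,-0.66,0,0,0,32],[0.02,-0.05,-0.66,0,0,0,32]]';  python3 - <<'E'
from h import *
s=ctrl.get_state();r=R.from_quat(s['tool_rot']).as_matrix();print(s["tool_pos"],s["force"],np.degrees(np.arctan2(r[1,1],r[0,1])),r[:,2])
E
```

```text
clock: 3.3
tool_pos: [0.5077, -0.0817, 0.1239]
tool_rot: [0.699, 0.715, -0.001, -0.002]
force: [0.3, 0.5, -1.2]
finger_gap: 0.0317
grip_force: 0.0
[ 0.50774886 -0.08171265  0.12393814] [ 0.2919195   0.52411784 -1.16599644] 1.3549507390648952 [-0.00337181  0.00113165 -0.99999368]
```

```bash
python3 - <<'E'
from h import *
th=np.radians(1.18);M=np.array([[np.cos(th),-np.sin(th)],[np.sin(th),np.cos(th)]])
def pt(s): # mm along path, s=0 at bend start
    if s<0:return np.array([s,-90.]),0
    L=90*np.pi/2
    if s>L:return np.array([90,s-L]),90
    a=s/90;return 90*np.array([np.sin(a),-np.cos(a)]),np.degrees(a)
S=[-45]+list(np.linspace(-41,0,5))+list(90*np.radians(np.arange(6,91,6)))+list(141.37+np.linspace(10,95,10))
W=[(M@p/50,a/8) for p,a in map(pt,S)]
for c in range(0,len(S)-1,5):
    p0,a0=W[c];print(c//5,[[*(p-p0).round(2),0,0,0,round(a-a0,2)] for p,a in W[c+1:c+6]])
E
```

```text
0 [[np.float64(0.08), np.float64(0.0), 0, 0, 0, 0.0], [np.float64(0.28), np.float64(0.01), 0, 0, 0, 0.0], [np.float64(0.49), np.float64(0.01), 0, 0, 0, 0.0], [np.float64(0.69), np.float64(0.01), 0, 0, 0, 0.0], [np.float64(0.9), np.float64(0.02), 0, 0, 0, np.float64(0.0)]]
1 [[np.float64(0.19), np.float64(0.01), 0, 0, 0, np.float64(0.75)], [np.float64(0.37), np.float64(0.05), 0, 0, 0, np.float64(1.5)], [np.float64(0.55), np.float64(0.1), 0, 0, 0, np.float64(2.25)], [np.float64(0.73), np.float64(0.17), 0, 0, 0, np.float64(3.0)], [np.float64(0.89), np.float64(0.26), 0, 0, 0, np.float64(3.75)]]
2 [[np.float64(0.16), np.float64(0.11), 0, 0, 0, np.float64(0.75)], [np.float64(0.3), np.float64(0.23), 0, 0, 0, np.float64(1.5)], [np.float64(0.43), np.float64(0.36), 0, 0, 0, np.float64(2.25)], [np.float64(0.55), np.float64(0.51), 0, 0, 0, np.float64(3.0)], [np.float64(0.65), np.float64(0.67), 0, 0, 0, np.float64(3.75)]]
3 [[np.float64(0.08), np.float64(0.17), 0, 0, 0, np.float64(0.75)], [np.float64(0.15), np.float64(0.35), 0, 0, 0, np.float64(1.5)], [np.float64(0.19), np.float64(0.53), 0, 0, 0, np.float64(2.25)], [np.float64(0.22), np.float64(0.72), 0, 0, 0, np.float64(3.0)], [np.float64(0.22), np.float64(0.9), 0, 0, 0, np.float64(3.75)]]
4 [[np.float64(-0.0), np.float64(0.2), 0, 0, 0, np.float64(0.0)], [np.float64(-0.01), np.float64(0.39), 0, 0, 0, np.float64(0.0)], [np.float64(-0.01), np.float64(0.58), 0, 0, 0, np.float64(0.0)], [np.float64(-0.02), np.float64(0.77), 0, 0, 0, np.float64(0.0)], [np.float64(-0.02), np.float64(0.96), 0, 0, 0, np.float64(0.0)]]
5 [[np.float64(-0.0), np.float64(0.19), 0, 0, 0, 0.0], [np.float64(-0.01), np.float64(0.38), 0, 0, 0, 0.0], [np.float64(-0.01), np.float64(0.57), 0, 0, 0, 0.0], [np.float64(-0.02), np.float64(0.76), 0, 0, 0, 0.0], [np.float64(-0.02), np.float64(0.94), 0, 0, 0, 0.0]]
```

```bash
python3 -m creep '[[0.08,0,-0.06,0,0,0,32],[0.2,0.01,-0.06,0,0,0,32],[0.4,0.01,-0.06,0,0,0,32],[0.6,0.01,-0.06,0,0,0,32],[0.78,0.02,-0.06,0,0,0,32]]'; python3 -m creep '[[0.12,0,0,0,0,0,32],[0.12,0,0,0,0,0,32],[0.12,0,0,0,0,0,32],[0.12,0,0,0,0,0,32],[0.12,0,0,0,0,0,32]]'
```

```text
clock: 3.8
tool_pos: [0.5496, -0.0813, 0.1232]
tool_rot: [0.699, 0.715, 0.0, 0.0]
force: [-1.3, -0.0, 0.3]
finger_gap: 0.0321
grip_force: 0.7
clock: 4.3
tool_pos: [0.5539, -0.0811, 0.123]
tool_rot: [0.699, 0.715, 0.0, 0.0]
force: [0.2, 0.1, 0.7]
finger_gap: 0.0321
grip_force: 0.0
```

```bash
python3 -m creep '[[0.15,0.01,0,0,0,0.75,32],[0.33,0.05,0,0,0,1.5,32],[0.51,0.1,0,0,0,2.25,32],[0.69,0.17,0,0,0,3,32],[0.85,0.26,0,0,0,3.75,32]]'; python3 -m creep '[[0.16,0.11,0,0,0,0.75,32],[0.3,0.23,0,0,0,1.5,32],[0.43,0.36,0,0,0,2.25,32],[0.55,0.51,0,0,0,3,32],[0.65,0.67,0,0,0,3.75,32]]'
```

```text
clock: 4.8
tool_pos: [0.5963, -0.0683, 0.1229]
tool_rot: [0.488, 0.873, -0.0, -0.0]
force: [-0.7, -1.0, 0.2]
finger_gap: 0.0319
grip_force: 0.8
clock: 5.3
tool_pos: [0.6288, -0.0348, 0.1229]
tool_rot: [0.246, 0.969, -0.0, -0.0]
force: [-1.4, -1.4, 0.5]
finger_gap: 0.0316
grip_force: 0.7
```

```bash
python3 - <<'E'
from h import *
s=ctrl.get_state();r=R.from_quat(s['tool_rot']).as_matrix();p=s["tool_pos"][:2]-[.551,.0085];t=np.radians(1.18)
print(s["clock"],p[0]*np.cos(t)+p[1]*np.sin(t),p[1]*np.cos(t)-p[0]*np.sin(t),np.hypot(*p),s["force"],np.degrees(np.arctan2(r[1,1],r[0,1])))
E
```

```text
5.3 0.07693684996219671 -0.0449162240394692 0.08908841711507372 [-1.4022769  -1.38190987  0.54846657] 61.569066330827425
```

```bash
python3 -m creep '[[0.08,0.17,0,0,0,0.75,32],[0.15,0.35,0,0,0,1.5,32],[0.19,0.53,0,0,0,2.25,32],[0.22,0.72,0,0,0,3,32],[0.22,0.9,0,0,0,3.75,32]]'; python3 -m creep '[[0,0.2,0,0,0,0,32],[-0.01,0.39,0,0,0,0,32],[-0.01,0.58,0,0,0,0,32],[-0.02,0.77,0,0,0,0,32],[-0.02,0.96,0,0,0,0,32]]'; python3 - <<'E'
from h import *
s=ctrl.get_state();r=R.from_quat(s['tool_rot']).as_matrix();p=s["tool_pos"][:2]-[.551,.0085];t=np.radians(1.18)
print(s["clock"],p[0]*np.cos(t)+p[1]*np.sin(t),p[1]*np.cos(t)-p[0]*np.sin(t),s["force"],np.degrees(np.arctan2(r[1,1],r[0,1])))
E
```

```text
clock: 5.8
tool_pos: [0.64, 0.0103, 0.1229]
tool_rot: [-0.014, 1.0, -0.0, -0.0]
force: [-1.1, -1.4, -0.2]
finger_gap: 0.0319
grip_force: 0.6
clock: 6.3
tool_pos: [0.639, 0.0591, 0.1229]
tool_rot: [-0.012, 1.0, 0.0, -0.0]
force: [0.7, -1.4, -1.3]
finger_gap: 0.0321
grip_force: 0.5
6.3 0.08900154207656921 0.04879464607019134 [ 0.66308972 -1.4080464  -1.30017876] 91.32478920785424
```

```bash
python3 -m creep '[[0,0.2,0,0,0,0,32],[-0.01,0.4,0,0,0,0,32],[-0.01,0.6,0,0,0,0,32],[-0.02,0.8,0,0,0,0,32],[-0.02,0.92,0,0,0,0,32]]'; python3 -m creep '[[0,0.04,0,0,0,0,32],[0,0.08,0,0,0,0,32],[0,0.11,0,0,0,0,32],[0,0.14,0,0,0,0,32],[0,0.16,0,0,0,0,32]]'
```

```text
clock: 6.8
tool_pos: [0.638, 0.1055, 0.1229]
tool_rot: [-0.012, 1.0, 0.0, -0.0]
force: [-0.2, -1.3, -0.1]
finger_gap: 0.0319
grip_force: 0.5
clock: 7.3
tool_pos: [0.6382, 0.1121, 0.123]
tool_rot: [-0.012, 1.0, 0.0, 0.0]
force: [0.7, -2.3, -0.6]
finger_gap: 0.0321
grip_force: 0.6
```

```bash
for i in 1 2; do python3 -m creep '[[0,0.02,0,0,0,0,32],[0,0.04,0,0,0,0,32],[0,0.06,0,0,0,0,32],[0,0.08,0,0,0,0,32],[0,0.08,0,0,0,0,32]]'; done
```

```text
clock: 7.8
tool_pos: [0.6382, 0.1165, 0.123]
tool_rot: [-0.012, 1.0, 0.0, 0.0]
force: [0.2, -1.5, 1.5]
finger_gap: 0.0321
grip_force: 0.4
clock: 8.3
tool_pos: [0.6381, 0.1206, 0.123]
tool_rot: [-0.012, 1.0, 0.0, 0.0]
force: [0.8, -0.5, -0.2]
finger_gap: 0.0322
grip_force: 0.3
```

Contact is expected near y 0.125, so I'll go on in finer steps.

```bash
for i in 1 2; do python3 -m creep '[[0,0.01,0,0,0,0,32],[0,0.02,0,0,0,0,32],[0,0.03,0,0,0,0,32],[0,0.03,0,0,0,0,32],[0,0.03,0,0,0,0,32]]'; done
```

```text
clock: 8.8
tool_pos: [0.6381, 0.1219, 0.123]
tool_rot: [-0.012, 1.0, 0.0, 0.0]
force: [-0.5, -1.4, 0.9]
finger_gap: 0.0318
grip_force: 0.5
clock: 9.3
tool_pos: [0.6381, 0.1234, 0.1229]
tool_rot: [-0.012, 1.0, 0.0, 0.0]
force: [-0.6, -0.3, 0.7]
finger_gap: 0.0318
grip_force: 0.5
```

```bash
for i in 1 2; do python3 -m creep '[[0,0.01,0,0,0,0,32],[0,0.02,0,0,0,0,32],[0,0.02,0,0,0,0,32],[0,0.02,0,0,0,0,32],[0,0.02,0,0,0,0,32]]'; done
```

```text
clock: 9.8
tool_pos: [0.6381, 0.1244, 0.1229]
tool_rot: [-0.012, 1.0, 0.0, 0.0]
force: [-0.6, -0.6, 0.8]
finger_gap: 0.0323
grip_force: 0.5
clock: 10.3
tool_pos: [0.6382, 0.125, 0.123]
tool_rot: [-0.012, 1.0, -0.0, 0.0]
force: [1.1, -3.2, -0.1]
finger_gap: 0.032
grip_force: 1.9
```

```bash
python3 -m creep '[[0,0.01,0,0,0,0,32],[0,0.01,0,0,0,0,32],[0,0.01,0,0,0,0,32],[0,0.01,0,0,0,0,32],[0,0.01,0,0,0,0,32]]'
```

```text
clock: 10.8
tool_pos: [0.6384, 0.1253, 0.123]
tool_rot: [-0.012, 1.0, -0.001, 0.0]
force: [-0.1, -6.0, 0.9]
finger_gap: 0.0317
grip_force: 2.6
```

```bash
python3 -m creep '[[0,0.01,0,0,0,0,32],[0,0.015,0,0,0,0,32],[0,0.015,0,0,0,0,32],[0,0.015,0,0,0,0,32],[0,0.015,0,0,0,0,32]]'
```

```text
clock: 11.3
tool_pos: [0.6386, 0.1255, 0.1232]
tool_rot: [-0.011, 1.0, -0.001, 0.0]
force: [1.1, -7.4, 1.0]
finger_gap: 0.032
grip_force: 3.4
```

```bash
python3 -m creep '[[0,0.01,0,0,0,0,32],[0,0.015,0,0,0,0,32],[0,0.015,0,0,0,0,32],[0,0.015,0,0,0,0,32],[0,0.015,0,0,0,0,32]]'; python3 -m creep '[[0,0.005,0,0,0,0,32],[0,0.005,0,0,0,0,32],[0,0.005,0,0,0,0,32],[0,0.005,0,0,0,0,32],[0,0.005,0,0,0,0,32]]'
```

```text
clock: 11.8
tool_pos: [0.6387, 0.1258, 0.1233]
tool_rot: [-0.011, 1.0, -0.002, 0.001]
force: [1.0, -8.6, 1.4]
finger_gap: 0.032
grip_force: 4.2
clock: 12.3
tool_pos: [0.6388, 0.1259, 0.1234]
tool_rot: [-0.011, 1.0, -0.002, 0.001]
force: [1.4, -9.5, 1.9]
finger_gap: 0.0317
grip_force: 4.5
```

Pressed at about 9.5 N for over 0.5 s. I'll hold briefly, then ease back so the stud is centred between the fingers, and lift off.

```bash
python3 -m creep '[[0,0,0,0,0,0,32],[0,0,0,0,0,0,32],[0,0,0,0,0,0,32],[0,-0.02,0,0,0,0,32],[0,-0.04,0,0,0,0,32]]'; python3 -m creep '[[0,-0.03,0,0,0,0,32],[0,-0.06,0,0,0,0,32],[0,-0.08,0,0,0,0,32],[0,-0.08,0,0,0,0,32],[0,-0.08,0,0,0,0,32]]';  python3 -m creep '[[0,0,0.1,0,0,0,32],[0,0,0.4,0,0,0,32],[0,0,0.8,0,0,0,32],[0,0,1.2,0,0,0,32],[0,0,1.4,0,0,0,32]]'
```

```text
clock: 12.8
tool_pos: [0.6385, 0.1252, 0.1231]
tool_rot: [-0.012, 1.0, -0.0, 0.0]
force: [2.3, -3.6, -0.2]
finger_gap: 0.032
grip_force: 1.6
clock: 13.3
tool_pos: [0.638, 0.1219, 0.1229]
tool_rot: [-0.012, 1.0, 0.0, -0.0]
force: [0.9, -1.0, 0.3]
finger_gap: 0.0319
grip_force: 0.0
clock: 13.8
tool_pos: [0.6389, 0.1218, 0.1953]
tool_rot: [-0.012, 1.0, 0.0, 0.002]
force: [0.2, 0.2, 0.2]
finger_gap: 0.0321
grip_force: 0.0
```

```bash
for i in 1 2; do python3 -m creep '[[-0.1,-0.1,0,0,0,-1,0],[-0.3,-0.3,0,0,0,-2,0],[-0.5,-0.5,0,0,0,-3,0],[-0.7,-0.7,0,0,0,-4.1,0],[-0.78,-0.83,0,0,0,-5.15,0]]'; done; python3 - <<'E'
from h import *
s=ctrl.get_state();r=R.from_quat(s['tool_rot']).as_matrix();print(s["clock"],s["tool_pos"],s["force"],np.degrees(np.arctan2(r[1,1],r[0,1])))
A=ctrl.grab_frame("side")["img"][160:280,260:400];B=ctrl.grab_frame("top")["img"][140:260,250:390]
A=np.hstack([cv2.resize(i,(400,343),interpolation=cv2.INTER_CUBIC) for i in(A,B)]);cv2.imwrite("pics/c4.png",cv2.convertScaleAbs(A,alpha=1.6))
E
```

```text
clock: 14.3
tool_pos: [0.5981, 0.0796, 0.1928]
tool_rot: [0.344, 0.939, -0.0, -0.0]
force: [-0.6, 0.1, 0.5]
finger_gap: -0.0002
grip_force: 0.0
clock: 14.8
tool_pos: [0.5591, 0.0382, 0.1928]
tool_rot: [0.652, 0.758, -0.0, -0.0]
force: [-0.0, 0.0, -0.0]
finger_gap: 0.0001
grip_force: 0.0
14.8 [0.55907007 0.03818228 0.19279802] [-0.03446687  0.03316715 -0.01975425] 8.61265451274342
```

View pics/c4.png

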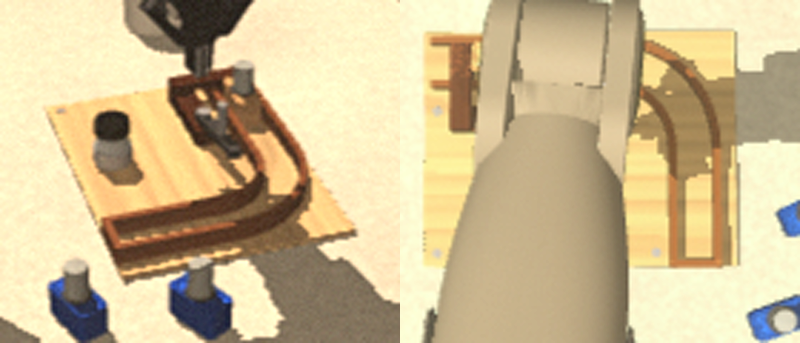

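The left half (side view) shows the stud against the stop at (243,75), the keeper peg at about (221,107) and the shut fingertips at about (203,72). The top view is blocked by the arm. I'll check the peg from the side view and compute the arc.

```bash
python3 - <<'E'
from h import *
f=ctrl.grab_frame("side");k=140/400
print("peg side",ray(f,260+221*k,160+105*k,.08),"stud",ray(f,260+243*k,160+66*k,.074))
K=f["intrinsics"];Ti=np.linalg.inv(f["world_from_camera"])
for z in(.11,.115,.12):
    p=K@(Ti@[.5591,.0382,z,1])[:3];p/=p[2];print(z,(p[:2]-[260,160])/k)
t=np.radians(1.18);M=np.array([[np.cos(t),-np.sin(t)],[np.sin(t),np.cos(t)]]);pin=np.array([.579,.0803])
def W(a,lead=0.0):
    a=np.radians(a);return (pin+M@(.045*np.array([np.sin(a),-np.cos(a)])-.0205*np.array([np.cos(a),np.sin(a)])))
print("start",W(7))
A=[7]+list(np.linspace(13,91,15))
for c in range(0,15,5):
    print([[*((W(a)-W(A[c]))/.05).round(2).tolist(),round((a-A[c])/8,2)] for a in A[c+1:c+6]],W(A[c+5]))
E
```

```text
peg side [0.58402502 0.03186194] stud [0.63807097 0.11469986]
0.11 [197.45558914  81.42619579]
0.115 [197.5095392   77.36067919]
0.12 [197.56370748  73.27871817]
start [0.56511132 0.03284102]
[[0.1, -0.02, np.float64(0.75)], [0.2, -0.04, np.float64(1.45)], [0.29, -0.04, np.float64(2.14)], [0.39, -0.03, np.float64(2.84)], [0.48, -0.02, np.float64(3.54)]] [0.58925901 0.03192643]
[[0.09, 0.02, np.float64(0.7)], [0.18, 0.06, np.float64(1.39)], [0.27, 0.1, np.float64(2.09)], [0.35, 0.15, np.float64(2.79)], [0.43, 0.21, np.float64(3.48)]] [0.61067361 0.04232589]
[[0.07, 0.07, np.float64(0.7)], [0.13, 0.14, np.float64(1.39)], [0.19, 0.21, np.float64(2.09)], [0.24, 0.3, np.float64(2.79)], [0.28, 0.38, np.float64(3.48)]] [0.62474723 0.06152659]
```

```bash
python3 -m creep '[[0,-0.05,-0.2,0,0,0,0],[0,-0.1,-0.5,0,0,0,0],[0,-0.1,-0.9,0,0,0,0],[0,-0.1,-1.2,0,0,0,0],[0,-0.1,-1.32,0,0,0,0]]'; python3 -m creep '[[0.04,0,0,0,0,0,0],[0.08,0,0,0,0,0,0],[0.12,0,0,0,0,0,0],[0.12,0,0,0,0,0,0],[0.12,0,0,0,0,0,0]]'
```

```text
clock: 15.45
tool_pos: [0.5591, 0.034, 0.1245]
tool_rot: [0.649, 0.761, -0.001, -0.001]
force: [-0.8, -1.2, -0.7]
finger_gap: 0.0
grip_force: 0.0
clock: 15.95
tool_pos: [0.5666, 0.0336, 0.1275]
tool_rot: [0.65, 0.76, 0.0, 0.001]
force: [0.1, -0.1, 0.3]
finger_gap: -0.0
grip_force: 0.0
```

```bash
python3 -m creep '[[0.1,-0.02,0,0,0,0.75,0],[0.2,-0.04,0,0,0,1.45,0],[0.29,-0.04,0,0,0,2.14,0],[0.39,-0.03,0,0,0,2.84,0],[0.48,-0.02,0,0,0,3.54,0]]'; python3 -m creep '[[0.09,0.02,0,0,0,0.7,0],[0.18,0.06,0,0,0,1.39,0],[0.27,0.1,0,0,0,2.09,0],[0.35,0.15,0,0,0,2.79,0],[0.43,0.21,0,0,0,3.48,0]]'; python3 - <<'E'
from h import *
s=ctrl.get_state();r=R.from_quat(s['tool_rot']).as_matrix();print(s["clock"],s["tool_pos"],s["force"],np.degrees(np.arctan2(r[1,1],r[0,1])))
E
```

```text
clock: 16.45
tool_pos: [0.5901, 0.0325, 0.1272]
tool_rot: [0.442, 0.897, -0.0, -0.0]
force: [-1.7, -0.1, 0.1]
finger_gap: 0.0001
grip_force: 0.5
clock: 16.95
tool_pos: [0.6115, 0.043, 0.1271]
tool_rot: [0.213, 0.977, -0.0, -0.0]
force: [-1.1, -0.2, -0.0]
finger_gap: -0.0
grip_force: 0.5
16.95 [0.61149862 0.04296079 0.12714429] [-1.14370759 -0.2418316  -0.00374739] 65.36336415413487
```

```bash
python3 -m creep '[[0.07,0.07,0,0,0,0.7,0],[0.13,0.14,0,0,0,1.39,0],[0.19,0.21,0,0,0,2.09,0],[0.24,0.29,0,0,0,2.79,0],[0.26,0.34,0,0,0,3.3,0]]';  python3 -m creep '[[0,0.01,0,0,0,0,0],[0,0.02,0,0,0,0,0],[0,0.03,0,0,0,0,0],[0,0.03,0,0,0,0,0],[0,0.03,0,0,0,0,0]]'
```

```text
clock: 17.45
tool_pos: [0.6249, 0.06, 0.1272]
tool_rot: [-0.015, 1.0, -0.0, 0.0]
force: [0.6, -1.6, -0.8]
finger_gap: -0.0003
grip_force: 0.5
clock: 17.95
tool_pos: [0.6249, 0.0614, 0.1272]
tool_rot: [-0.013, 1.0, -0.0, 0.0]
force: [1.0, -0.4, 0.3]
finger_gap: 0.0
grip_force: 0.7
```

```bash
for i in 1 2 3; do python3 -m creep '[[0,0.01,0,0,0,0,0],[0,0.02,0,0,0,0,0],[0,0.02,0,0,0,0,0],[0,0.02,0,0,0,0,0],[0,0.02,0,0,0,0,0]]' | grep -E "pos|force"; done
```

```text
tool_pos: [0.6249, 0.0618, 0.1272]
force: [0.3, -5.4, 0.7]
grip_force: 2.5
tool_pos: [0.6248, 0.062, 0.1271]
force: [1.1, -7.3, 1.6]
grip_force: 3.8
tool_pos: [0.6249, 0.0622, 0.1272]
force: [-0.5, -9.6, 0.8]
grip_force: 5.1
```

The keeper is at its end of travel, since the force rises without motion. I'll back off, lift clear and verify.

```bash
python3 -m creep '[[0,-0.05,0,0,0,0,0],[0,-0.15,0,0,0,0,0],[0,-0.25,0.1,0,0,0,0],[0,-0.3,0.6,0,0,0,0],[0,-0.3,1.1,0,0,0,0]]'; python3 -m creep '[[0,-0.5,0.5,0,0,0,0],[-0.3,-1.3,0.9,0,0,0,0],[-0.6,-2.1,1,0,0,0,0],[-0.9,-2.9,1,0,0,0,0],[-1.2,-3.7,1,0,0,0,0]]'; python3 -m creep '[[0,-0.5,0.2,0,0,0,0],[-0.3,-1.3,0.2,0,0,0,0],[-0.6,-2.1,0.2,0,0,0,0],[-0.6,-2.8,0.2,0,0,0,0],[-0.6,-3,0.2,0,0,0,0]]'; python3 - <<'E'
from h import *
A=ctrl.grab_frame("side")["img"][160:280,260:400];f=ctrl.grab_frame("top");B=f["img"][140:260,250:390]
A=np.hstack([cv2.resize(i,(400,343),interpolation=cv2.INTER_CUBIC) for i in(A,B)]);cv2.imwrite("pics/c5.png",cv2.convertScaleAbs(A,alpha=1.6))
E
```

```text
clock: 19.95
tool_pos: [0.6238, 0.0495, 0.1818]
tool_rot: [-0.013, 1.0, 0.0, -0.001]
force: [-0.5, 0.6, 0.1]
finger_gap: 0.0
grip_force: 0.0
clock: 20.45
tool_pos: [0.564, -0.1365, 0.2327]
tool_rot: [-0.014, 1.0, 0.0, 0.001]
force: [1.5, -0.4, -0.4]
finger_gap: 0.0001
grip_force: 0.0
clock: 20.95
tool_pos: [0.534, -0.2887, 0.2422]
tool_rot: [-0.012, 1.0, -0.0, 0.0]
force: [0.3, -0.8, 0.2]
finger_gap: 0.0001
grip_force: 0.0
```

View pics/c5.png

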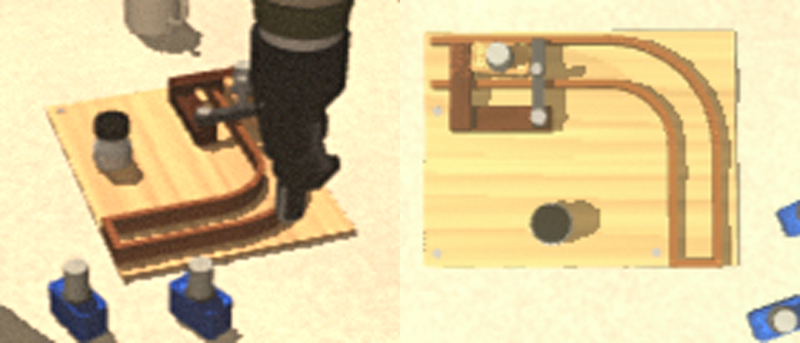

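The right half (top view) shows the carriage seated against the stop with its stud at (498,54). The keeper bar lies square across the channel behind it, from pin (538,117) to peg (537,69). The jar is undisturbed and the robot is clear, so I'm handing in.

```bash
python3 -c "
from workcell import ctrl
print(ctrl.finish_job())"
```

```text
the job is handed in; nothing more can be done
None
```

The job is handed in at about 21 s: the carriage went round the bend, was pressed against the stop at about 9.5 N and released, and the keeper was swung fully across behind it. The final picture shows the carriage seated and the ink jar in place. No verdict came back when I handed it in.

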